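Weigh the optics carrier on its own spring balance

ROBOT

A 6-joint arm with a two-finger parallel gripper is mounted at the origin on the work surface. World frame = base frame: x ahead of the robot, y to its left, z up, the work surface at z = 0. Lengths are in m, angles in rad, forces in N, time in s.
With the tool pointing down it reaches from about 0.3 to 0.875 m from the base axis. Payload 6.4 kg.
Tool frame: the origin (TCP) lies midway between the tips of the shut fingers; the grasp point (between the pads) lies 19 mm behind it (ctrl.tcp_to_grasp is the distance from the TCP to the grasp point, in m); z points along the fingers, y is the direction in which the jaws open and shut (so a half turn about z gives the same grasp; the last joint's range is limited). The gripper opens to 85 mm and grips with 20 to 120 N. Pads are 22 mm wide; open, the fingers measure 114 mm over their backs; the gripper's body (76 mm by 85 mm) begins 54 mm behind the grasp point. The pads swing forward as they close: fully open they stand 13 mm farther back than shut.
Start: joints at [-1.381, 0.181, 1.607, -0, 1.354, -0.206], TCP at [0.222, -0.531, 0.231] pointing down, gripper open.
Joint ranges: [-2.99, 2.99], [-0.89, 2.07], [0.3, 2.58], [-1.14, 4.28], [0, 2.63], [-3.12, 3.12]. Speed limits (rad/s): [2.57, 2.57, 3.01, 3.14, 3.14, 3.14].

INTERFACE

Orientations are given as a unit quaternion [w, x, y, z].
In Python, from bench import monitor, imaging, order, spotter, ctrl gives the robot as it stands.
- The arm moves only by the shell command python3 -m pendant 'ROWS'. ROWS is JSON, a list that holds one entry, the list of rows, each a list of 5 numbers: the shift along the world's x, y, z in mm, then the turn about the world's z in degrees, then the finger opening in mm, from 0 to 85.4. A call has 1 to 8 rows; each row shifts and turns the commanded pose from where the row before left it; what a row does not reach is not made up. A row lasts 1/8 s, in which the tool goes at most 62.5 mm and 10.7 degrees, less where a joint would pass 70% of its speed; a pose out of reach is approached as far as the arm can. A call with a gripper value outside its range is refused whole. The fingers move at their own pace and stop on an object; the grip force is fixed at half the most. Time passes only in rows, so rows that do not move let the fingers close. It gives the time, the measured TCP pose, the force and the opening at its end, in the units of the state.
- monitor.get_obs(): the state, without advancing time (a new reading comes with each control period).
- imaging.camera(name): name is "side" or "top"; returns a dict with "img" (420x560x3 uint8, red, green, blue), "vfov" (degrees; the focal length in pixels is half the picture's height over the tangent of half this angle, whatever the lens; pixels are square), "cx", "cy" (the principal point, pixels), "origin" and "orientation" of the camera in the world. Camera axes: x right, y down, z forward; pixel columns grow to the right and rows downward; lengths in m; the calibration is good to about 2 mm. A picture is of the moment at which its call begins. There is no depth.
- order.hand_in(): hands the job in, once; it reports no verdict.
Trained networks look in the newest picture that a camera, given by its name, has taken for a name from the list of things; names that differ only in an ending like _2 or _b are one class to them, and where a whole thing is asked for, a point or a joint stands for the part that bears it (a point fixed in the world has none). Each returns a list of dicts, best first, with "confidence" (0 to 1); they miss things now and then, are a little off and sometimes report something else, mostly with a low value. They report only what shows in the picture. A call takes as long as a camera call. They do not tell look-alikes from the thing itself.
- spotter.recognise(camera, thing): "at" ([x, y, z] in m, in the coordinates of the camera as it stood for that picture, good to about 4 mm: the middle of the surface that is visible of it).
- spotter.tip_of(camera, thing): "at" ([x, y, z] in m, in the coordinates of the camera as it stood for that picture, good to about 4 mm: a listed point, or the origin of a listed thing).
The state is a dict: "time_s": time; "q": joint angles; "dq": joint speeds; "joint_efforts": joint torques, N m; "eef_pos": TCP position; "eef_rot": TCP orientation; "wrist_force": force on the tool from outside, world axes, zero at the start; "torque": the same for the moment, N m; "opening": opening from 0.0 (shut) to 1.0 (fully open).
Only numpy, scipy, OpenCV 4.12 (cv2) and the standard library are available. Lean on these libraries where they do the work, as an engineer would, in place of code of your own. Each camera call takes 0.05 s, during which the arm holds its last target. There are 200 camera calls.

TASK

Take the optics carrier (the tray with the spring-balance post and sliding T-handle) by the T-handle, pull the handle up until the dark ring on its rod just comes out of the post (20 mm of pull) and keep it there for a second with the tray still standing on the bench. Then lift the carrier off the bench by that handle, tray level and both optics standing in it, until its underside is about 85 mm above the bench, and finish while still holding it there, hanging steady on the balance. Leave the other things on the bench where they are.

Things in the scene. Friction and masses are not known exactly. Their poses are not given: they have to be found in the camera images.
- carrier: The carrier, loose: aluminium tray 110 mm (own x) by 200 mm (own y), floor 6 mm thick, rim 18 mm high, with a grey upright round post (24 mm diameter, steel collar 27 mm, top 115 mm above the underside) fixed at its centre: the sheath of a spring balance. Origin: centre of the tray's underside; z up. Post, tray and handle weigh about 0.37 kg, with the two optics 0.45 to 0.64 kg in all.
- gauge (a joint): Spring-balance slide: how far (m) the T-handle is pulled up out of the post along the carrier's z; 0 = fully in (as it starts), 0.020 = the dark ring on the rod just emerges from the post's collar, 0.075 = end stop. The pull is 0.45 N at 0 and grows by 90 N/m, damped and with little friction; it springs back when let go. With the tray clear of the bench the reading settles between about 0.038 and 0.060 according to the load.
- gauge_grip (a point): Centre of the black T-handle's bar: a level bar 80 mm long along the carrier's y, 14 mm thick along its x, 20 mm high, on a 10 mm rod. 150 mm above the tray's underside when the gauge is at 0, and rising with the gauge; 25 mm of bare rod lie between the bar and the post's collar. Axes as the carrier's.
- lens: Lens mount, standing loose in the carrier's tray on the +y side of the post: 40 mm square foot, thin post, round 32 mm holder, 80 mm high. Origin: centre of its underside, z up.
- mirror: Mirror mount, standing loose in the carrier's tray on the -y side of the post: 40 mm square foot, thin post, square 34 mm holder, 81 mm high. Origin: centre of its underside, z up.
- caddy: Bystander: another aluminium tray, 100 by 160 mm, with a stiff arched steel handle 129 mm high over its long axis (own y), a black cylinder and a metal block fixed in it; no gauge. Origin: centre of the underside.
- post_holder: Bystander: short black post holder with a steel post, 38 mm foot, 83 mm high. Origin: centre of the underside.
- cage_cube: Bystander: black 40 mm cube with round windows. Origin: centre of the underside.
- driver: Bystander: screwdriver lying on the bench.
- mug: Bystander: white mug, 90 mm high. Origin: centre of the underside.
- parts_bin: Bystander: open grey parts bin, 100 by 140 by 45 mm. Origin: centre of the underside.
- wash_jar: Bystander: amber glass jar, 56 mm diameter, 80 mm high. Origin: centre of the underside.
There are look-alikes about, which are no part of the job. Leave any pink or turquoise look-alike of the carrier alone.

How it is judged:
On the way, in this order (a step that is already met when the one before it is completed fails the run):
1. the handle is drawn out to the ring (20 mm, within 5 mm) and kept there while the tray stands on the bench (value of joint gauge between 0.015 and 0.025 m and height (world z) of carrier below 0.004 m), for 0.8 s.
2. the carrier hangs on its spring balance clear of the bench (height (world z) of carrier above 0.05 m and value of joint gauge above 0.03 m), for 0.3 s.
At the end, for the whole second after the job is handed in: The gripper holds the carrier by the gauge: tray underside 50 to 130 mm above the bench, gauge 30 to 73 mm out, tray within 0.1 rad of level and still (under 20 mm/s, 0.15 rad/s), touching no bystander; both mounts stand upright (within 0.2 rad) on the tray floor (all of step 2 and height (world z) of carrier below 0.13 m and value of joint gauge below 0.073 m and angle between carrier's own z axis and vertical below 0.1 rad and linear speed of carrier below 0.02 m/s and angular speed of carrier below 0.15 rad/s and contact force between the fingers and carrier above 2 N and contact force between carrier and caddy below 0.1 N and contact force between carrier and post_holder below 0.1 N and contact force between carrier and cage_cube below 0.1 N and contact force between carrier and driver below 0.1 N and contact force between carrier and mug below 0.1 N and contact force between carrier and parts_bin below 0.1 N and contact force between carrier and wash_jar below 0.1 N and z of lens in the frame of carrier between 0 and 0.012 m and angle between each of lens, mirror's own z axis and vertical below 0.2 rad and z of mirror in the frame of carrier between 0 and 0.012 m); the arm keeps its last pose, push and grip.
It fails at once if the carrier is tipped more than 0.3 rad (angle between carrier's own z axis and vertical above 0.3 rad).
It fails at once if an optic falls over (angle between any of lens, mirror's own z axis and vertical above 0.5 rad).
It fails at once if a bystander is displaced by more than 30 mm (distance of any of caddy, post_holder, cage_cube, driver, mug, parts_bin, wash_jar from where it was at the start of the episode above 0.03 m).
It also fails if it takes over 42 s, if anything falls off the work surface, if the arm or the gripper's body presses on something with over 40 N, if the wrist force passes 120 N, or if a joint passes its speed limit or range.

## Working session

There is one attempt and no reset: what is moved stays moved. The work goes in short steps, Python scripts to look and compute and a shell command to move; the robot and the scene stay as the last step left them, time stands still between calls to the robot, and variables do not carry over. Pictures are saved under pics/ and viewed, about 8 in all and at most 12, crops included, and the job is handed in when it is done.

```bash
mkdir -p pics; cat > h.py <<'E'
import numpy as np, cv2
from scipy.spatial.transform import Rotation as R
from bench import monitor, imaging, order, spotter, ctrl
def cam(n):
    c=imaging.camera(n); c['f']=210/np.tan(np.radians(c['vfov'])/2)
    o=c['orientation']; c['R']=R.from_quat([o[1],o[2],o[3],o[0]]).as_matrix(); return c
def w(c,p): return np.array(c['origin'])+c['R']@np.array(p)
def pix(c,P):
    q=c['R'].T@(np.array(P)-c['origin']); return np.array([c['cx']+c['f']*q[0]/q[2],c['cy']+c['f']*q[1]/q[2]])
def ray(c,u,v,z):
    d=c['R']@np.array([(u-c['cx'])/c['f'],(v-c['cy'])/c['f'],1]); o=np.array(c['origin']); return o+d*(z-o[2])/d[2]
def save(n,im): cv2.imwrite('pics/'+n,cv2.cvtColor(im,cv2.COLOR_RGB2BGR))
E
python3 - <<'E'
from h import *
np.set_printoptions(precision=4,suppress=True)
for n in('top','side'):
    c=cam(n); save(n+'0.png',c['img']); print(n,c['origin'],c['vfov'],c['R'][:,2])
    for fn in('tip_of',):
        for t in('carrier','gauge_grip','lens','mirror','caddy'):
            for d in getattr(spotter,fn)(n,t): 
                P=w(c,d['at']); print(t,round(d['confidence'],2),P,pix(c,P).round())
E
```

```text
top [0.282  0.0133 1.7212] 42.562481833348805 [ 0.1525 -0.007  -0.9883]
carrier 0.78 [ 0.5676 -0.2118 -0.0003] [354. 198.]
carrier 0.64 [ 0.3007 -0.2143 -0.0045] [358. 281.]
carrier 0.58 [ 0.3423  0.1653 -0.0022] [238. 270.]
gauge_grip 0.68 [0.3402 0.1732 0.1493] [230. 269.]
gauge_grip 0.55 [ 0.3021 -0.2181  0.1461] [366. 280.]
gauge_grip 0.44 [ 0.5677 -0.2082  0.1462] [359. 190.]
gauge_grip 0.43 [ 0.5123  0.5303 -0.0011] [124. 218.]
lens 0.68 [ 0.5545 -0.155   0.0097] [337. 202.]
mirror 0.54 [ 0.6084 -0.2609  0.0042] [369. 185.]
caddy 0.85 [ 0.5661  0.2365 -0.0015] [216. 200.]
side [ 0.0952 -0.8079  1.1948] 54.83204038252659 [ 0.3072  0.574  -0.759 ]
carrier 0.81 [ 0.5707 -0.2082  0.0015] [321. 273.]
carrier 0.74 [ 0.3017 -0.2159  0.0028] [250. 308.]
carrier 0.64 [ 0.3469  0.169  -0.0017] [219. 222.]
gauge_grip 0.6 [ 0.5699 -0.2129  0.1485] [325. 250.]
gauge_grip 0.58 [0.3464 0.1699 0.1487] [215. 194.]
gauge_grip 0.53 [ 0.2994 -0.2167  0.1518] [247. 284.]
lens 0.76 [ 0.551  -0.1584 -0.001 ] [308. 265.]
lens 0.54 [ 0.5252  0.0079 -0.0058] [280. 235.]
mirror 0.7 [ 0.6071 -0.2626  0.0044] [338. 281.]
mirror 0.43 [ 0.5507 -0.1557  0.0014] [308. 264.]
caddy 0.67 [ 0.5609  0.2367 -0.0022] [262. 192.]
```

View pics/top0.png

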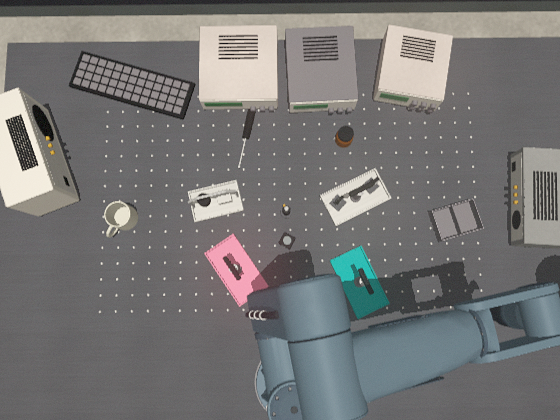

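View pics/side0.png

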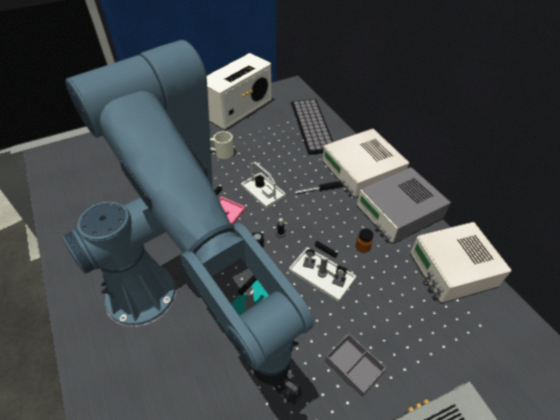

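Top: the carrier could be confused with the aluminium tray with T-bar at (356,196), the pink one (232,268), the turquoise one (360,281) or the caddy (215,200). I choose the aluminium one with the two optics and a T-handle. I'll check it in a close crop and get the bar's direction.

```bash
python3 - <<'E'
from h import *
np.set_printoptions(precision=4,suppress=True)
a=cam('top'); b=cam('side')
A=cv2.resize(a['img'][160:235,310:400],None,fx=4.4,fy=4.4,interpolation=cv2.INTER_CUBIC)
B=cv2.resize(b['img'][235:302,285:361],None,fx=5.2,fy=5.2,interpolation=cv2.INTER_CUBIC)
H=max(A.shape[0],B.shape[0]); p=lambda m:cv2.copyMakeBorder(m,0,H-m.shape[0],0,0,cv2.BORDER_CONSTANT)
save('crop1.png',np.hstack([p(A),p(B)])); print(A.shape,B.shape)
# tray corners: bright blob
g=a['img'].min(axis=2)[150:240,305:405]; m=(g>130).astype(np.uint8)
n,l,s,_=cv2.connectedComponentsWithStats(m); k=1+s[1:,4].argmax()
pts=np.argwhere(l==k)[:,::-1]+[305,150]
P=np.array([ray(a,u,v,0.018)[:2] for u,v in pts],np.float32)
r=cv2.minAreaRect(P*1000); print(r)
E
```

```text
(330, 396, 3) (348, 395, 3)
((570.1687622070312, -211.090087890625), (113.61617279052734, 207.17108154296875), 25.779062271118164)
```

View pics/crop1.png

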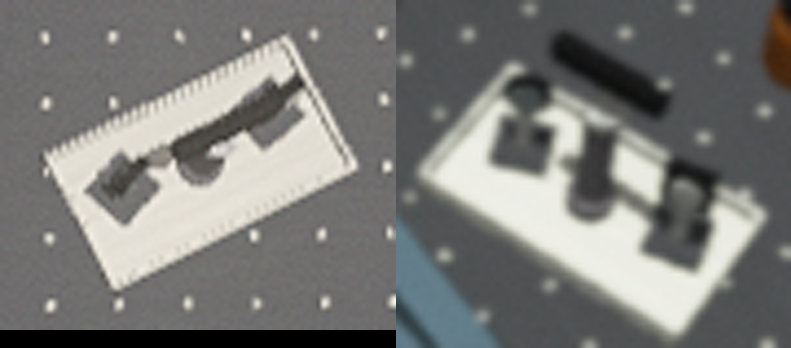

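Crop: the plain aluminium tray with lens (left), mirror (right), grey central post and the black bar above it at top px (356,193) / side px (325,250): this is the carrier. Its tray yaw is about 25.8°, centre (0.570, -0.211). Now the shift to go.

```bash
python3 - <<'E'
from h import *
np.set_printoptions(precision=4,suppress=True)
o=monitor.get_obs(); q=o['eef_rot']; M=R.from_quat([q[1],q[2],q[3],q[0]]).as_matrix()
print(o['time_s'],o['eef_pos'],M,ctrl.tcp_to_grasp,o['opening'],o['wrist_force'],o['q'])
print('jaw yaw',np.degrees(np.arctan2(M[1,1],M[0,1])))
E
```

```text
0.7 [ 0.2217 -0.5306  0.2313] [[ 0.9227  0.3855  0.    ]
 [ 0.3855 -0.9227 -0.0001]
 [-0.      0.0001 -1.    ]] 0.0187 0.9986441363008509 [ 0.4349 -0.63    0.7504] [-1.3813  0.1807  1.607   0.      1.3538 -0.2063]
jaw yaw -67.32413530315469
```

```bash
python3 -m pendant '[[[25,23,0,8,85],[40,37,0,10.5,85],[45,41,0,10.5,85],[45,41,0,10.5,85],[45,41,0,10.5,85],[45,41,0,10.5,85],[45,41,0,10.5,85],[28,26,0,10.5,85]]]'; python3 -m pendant '[[[20,19,0,8,85],[10,10,0,3.6,85],[0,0,0,0,85],[0,0,0,0,85]]]'
python3 - <<'E'
from h import *
np.set_printoptions(precision=4,suppress=True)
o=monitor.get_obs(); q=o['eef_rot']; M=R.from_quat([q[1],q[2],q[3],q[0]]).as_matrix()
print(o['time_s'],o['eef_pos'],'jaw yaw',np.degrees(np.arctan2(M[1,1],M[0,1])),o['wrist_force'])
ims=[]
for n in('top','side'):
    c=cam(n)
    for t in('carrier','gauge_grip'):
        for d in spotter.tip_of(n,t): P=w(c,d['at']); print(n,t,round(d['confidence'],2),P,pix(c,P).round())
    u,v=pix(c,[.57,-.21,.15]).astype(int); ims.append(cv2.resize(c['img'][v-50:v+50,u-50:u+50],None,fx=4,fy=4,interpolation=cv2.INTER_CUBIC)); print(n,u-50,v-50)
save('c2.png',np.hstack(ims))
E
```

```text
time_s: 1.7
eef_pos: [0.5415, -0.2372, 0.2314]
eef_rot: [0.0, 0.611, 0.791, 0.0]
wrist_force: [-0.2, -1.3, -0.6]
opening: 0.997
time_s: 2.2
eef_pos: [0.5693, -0.2109, 0.2312]
eef_rot: [-0.0, 0.532, 0.847, -0.0]
wrist_force: [-1.0, -0.3, 0.3]
opening: 0.992
2.2 [ 0.5693 -0.2109  0.2312] jaw yaw 25.691635387604187 [-0.9577 -0.282   0.3083]
top carrier 0.95 [ 0.5722 -0.2106 -0.0006] [354. 197.]
top carrier 0.76 [ 0.3425  0.1666 -0.001 ] [237. 270.]
top carrier 0.66 [ 0.3012 -0.2137 -0.0035] [357. 281.]
top gauge_grip 0.55 [0.3398 0.1687 0.1513] [232. 269.]
top gauge_grip 0.52 [ 0.569  -0.2126  0.1452] [361. 190.]
top gauge_grip 0.49 [ 0.7606 -0.1778  0.0015] [342. 140.]
top gauge_grip 0.44 [ 0.2999 -0.2169  0.1475] [365. 281.]
top 309 138
side carrier 0.78 [ 0.5709 -0.2079  0.0038] [321. 273.]
side carrier 0.75 [ 0.2998 -0.2172  0.0016] [250. 308.]
side carrier 0.64 [ 0.3469  0.167  -0.0005] [219. 222.]
side gauge_grip 0.75 [ 0.2984 -0.214   0.1535] [247. 283.]
side gauge_grip 0.69 [ 0.5709 -0.2143  0.1488] [325. 250.]
side gauge_grip 0.51 [0.3501 0.172  0.1486] [215. 194.]
side 274 198
```

View pics/c2.png

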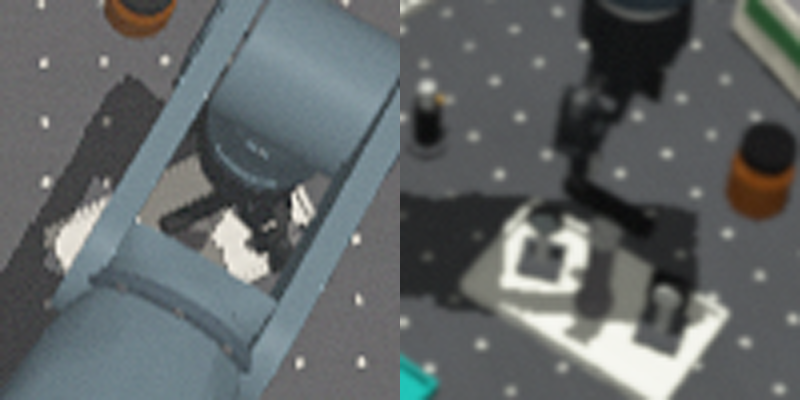

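Side crop: the jaws stand right above the bar (bar at crop (610,205), fingers straddling it along carrier x). I'll go down 100 mm and partly close.

```bash
python3 -m pendant '[[[0,0,-20,0,85],[0,0,-30,0,60],[0,0,-30,0,45],[0,0,-15,0,40],[0,0,-5,0,30],[0,0,0,0,30],[0,0,0,0,30]]]'
python3 - <<'E'
from h import *
np.set_printoptions(precision=4,suppress=True)
ims=[]
for n in('top','side'):
    c=cam(n)
    u,v=pix(c,[.57,-.21,.14]).astype(int); ims.append(cv2.resize(c['img'][v-30:v+30,u-30:u+30],None,fx=6.5,fy=6.5,interpolation=cv2.INTER_CUBIC)); print(n,u-30,v-30)
save('c3.png',np.hstack(ims))
o=monitor.get_obs();print(o['eef_pos'],o['wrist_force'],o['torque'])
E
```

```text
time_s: 3.38
eef_pos: [0.5705, -0.211, 0.1326]
eef_rot: [0.001, 0.532, 0.847, 0.0]
wrist_force: [0.7, 0.3, -0.3]
opening: 0.348
top 329 159
side 294 220
[ 0.5703 -0.2109  0.1324] [-0.2788 -0.2772 -1.0313] [ 0.0293  0.0276 -0.0044]
```

View pics/c3.png

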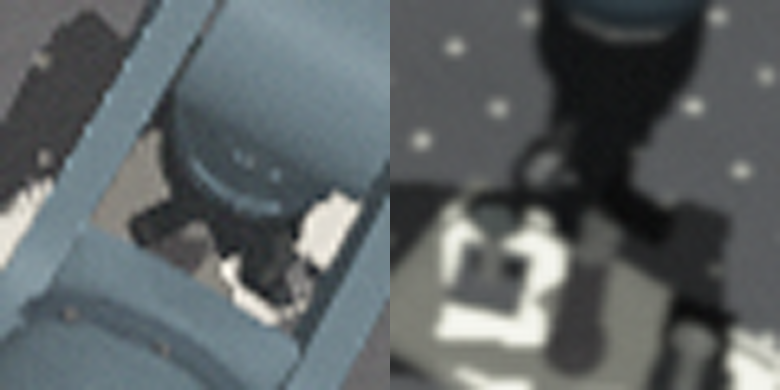

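Side crop: the fingers straddle the bar near its middle (crop ~(590,200)) with no contact force. Closing.

```bash
python3 -m pendant '[[[0,0,0,0,22],[0,0,0,0,18],[0,0,0,0,16],[0,0,0,0,13],[0,0,0,0,10],[0,0,0,0,5],[0,0,0,0,0],[0,0,0,0,0]]]'; python3 -m pendant '[[[0,0,0,0,0],[0,0,0,0,0]]]'
```

```text
time_s: 4.47
eef_pos: [0.5702, -0.2105, 0.1318]
eef_rot: [0.001, 0.532, 0.847, 0.0]
wrist_force: [4.3, 3.5, 4.0]
opening: 0.151
time_s: 4.72
eef_pos: [0.5702, -0.2105, 0.1318]
eef_rot: [0.001, 0.532, 0.847, 0.0]
wrist_force: [4.5, 2.5, 4.3]
opening: 0.155
```

```bash
python3 -m pendant '[[[0,0,1,0,0],[0,0,0,0,0],[0,0,0,0,0]]]';  python3 -m pendant '[[[1,0.5,0,0,0],[0,0,0,0,0],[0,0,0,0,0]]]'; python3 - <<'E'
from h import *
np.set_printoptions(precision=4,suppress=True)
o=monitor.get_obs();print(o['eef_pos'],o['wrist_force'],o['torque'])
E
```

```text
time_s: 5.1
eef_pos: [0.5695, -0.2107, 0.132]
eef_rot: [-0.0, 0.532, 0.847, -0.0]
wrist_force: [3.4, 1.3, 0.3]
opening: 0.149
time_s: 5.48
eef_pos: [0.5704, -0.2102, 0.132]
eef_rot: [-0.0, 0.532, 0.847, -0.0]
wrist_force: [2.3, -0.7, -0.9]
opening: 0.152
[ 0.5704 -0.2102  0.132 ] [ 2.2856 -0.6656 -0.8516] [-0.1911 -0.4344  0.0547]
```

```bash
python3 -m pendant '[[[1,-0.5,0,0,0],[0,0,4,0,0],[0,0,6,0,0],[0,0,6,0,0],[0,0,4,0,0],[0,0,0,0,0],[0,0,0,0,0]]]'; python3 - <<'E'
from h import *
np.set_printoptions(precision=4,suppress=True)
o=monitor.get_obs();print(o['eef_pos'],o['wrist_force'],o['torque'])
ims=[]
for n in('top','side'):
    c=cam(n)
    for t in('carrier','gauge_grip','lens','mirror'):
        for d in spotter.tip_of(n,t)[:2]: P=w(c,d['at']); print(n,t,round(d['confidence'],2),P,pix(c,P).round())
    u,v=pix(c,[.57,-.21,.10]).astype(int); ims.append(cv2.resize(c['img'][v-30:v+30,u-30:u+30],None,fx=6.5,fy=6.5,interpolation=cv2.INTER_CUBIC)); print(n,u-30,v-30)
save('c4.png',np.hstack(ims))
E
```

```text
time_s: 6.35
eef_pos: [0.5716, -0.2104, 0.1521]
eef_rot: [-0.0, 0.532, 0.847, 0.0]
wrist_force: [-0.8, 1.1, -2.7]
opening: 0.153
[ 0.5716 -0.2104  0.1521] [-0.8062  1.1408 -2.6913] [ 0.1249  0.2211 -0.0991]
top carrier 0.56 [ 0.5728 -0.2159 -0.0007] [355. 196.]
top carrier 0.56 [ 0.2995 -0.2148 -0.0019] [358. 282.]
top gauge_grip 0.53 [ 0.2976 -0.2193  0.15  ] [366. 282.]
top gauge_grip 0.5 [0.3416 0.1709 0.1484] [231. 268.]
top 327 161
side carrier 0.71 [ 0.5726 -0.2062  0.001 ] [321. 273.]
side carrier 0.65 [ 0.3019 -0.2152  0.0041] [250. 307.]
side gauge_grip 0.66 [ 0.5733 -0.2144  0.1698] [327. 246.]
side gauge_grip 0.66 [ 0.3    -0.2129  0.1513] [247. 283.]
side lens 0.66 [ 0.5559 -0.1559  0.0043] [309. 263.]
side mirror 0.81 [ 0.6035 -0.2635  0.0082] [338. 281.]
side 293 227
```

View pics/c4.png

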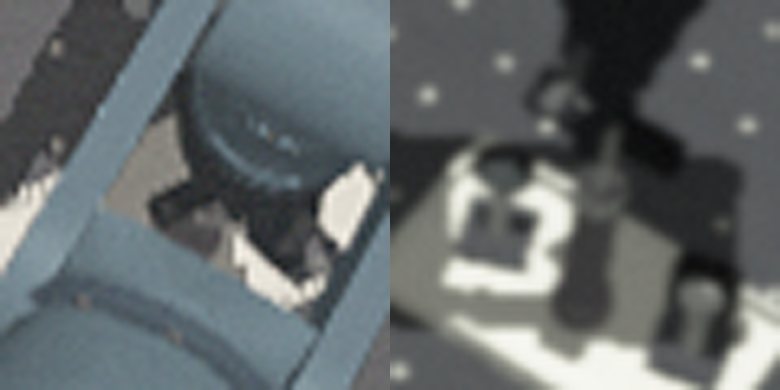

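Side crop: rod is visible between the raised bar and the collar, and the tray is still on the bench. The grip reads z ≈ 0.170, so the pull is about 20 mm, and the −2.7 N fits. Holding.

```bash
python3 -m pendant '[[[0,0,0,0,0],[0,0,0,0,0],[0,0,0,0,0],[0,0,0,0,0],[0,0,0,0,0],[0,0,0,0,0],[0,0,0,0,0],[0,0,0,0,0]]]'; python3 - <<'E'
from h import *
np.set_printoptions(precision=4,suppress=True)
f=[]
for i in range(10):
    c=cam('side'); o=monitor.get_obs(); f.append(o['wrist_force'])
    if i<4:
      for t in('carrier','gauge_grip'):
        for d in spotter.tip_of('side',t): 
            P=w(c,d['at'])
            if P[0]>.5: print(t,round(d['confidence'],2),P)
print(np.mean(f,axis=0),np.std(f,axis=0),o['eef_pos'],o['time_s'])
E
```

```text
time_s: 7.85
eef_pos: [0.5717, -0.2105, 0.1523]
eef_rot: [-0.0, 0.532, 0.847, -0.0]
wrist_force: [-1.4, 0.8, -2.3]
opening: 0.154
carrier 0.73 [ 0.5732 -0.2083  0.0004]
gauge_grip 0.58 [ 0.5689 -0.2157  0.1693]
carrier 0.93 [ 0.5707 -0.2095 -0.0019]
gauge_grip 0.61 [ 0.5722 -0.2163  0.1687]
carrier 0.57 [ 0.5707 -0.2105 -0.0006]
carrier 0.22 [ 0.5244  0.0103 -0.0008]
gauge_grip 0.66 [ 0.5718 -0.2122  0.1689]
[-1.59    1.3865 -2.81  ] [0.5293 0.4232 0.6024] [ 0.5717 -0.2105  0.1523] 8.75
```

```bash
python3 -m pendant '[[[0,0,3,0,0],[0,0,5,0,0],[0,0,5,0,0],[0,0,5,0,0],[0,0,5,0,0],[0,0,5,0,0],[0,0,5,0,0],[0,0,5,0,0]]]'; python3 -m pendant '[[[0,0,6,0,0],[0,0,8,0,0],[0,0,8,0,0],[0,0,8,0,0],[0,0,8,0,0],[0,0,8,0,0],[0,0,8,0,0],[0,0,6,0,0]]]';python3 -m pendant '[[[0,0,6,0,0],[0,0,5,0,0],[0,0,4,0,0],[0,0,2,0,0],[0,0,0,0,0],[0,0,0,0,0],[0,0,0,0,0],[0,0,0,0,0]]]'; python3 - <<'E'
from h import *
np.set_printoptions(precision=4,suppress=True)
f=[]
for n in('top','side'):
  for i in range(4):
    c=cam(n); o=monitor.get_obs(); f.append(o['wrist_force'])
    if i<2:
      for t in('carrier','gauge_grip','lens','mirror'):
        for d in spotter.tip_of(n,t): 
            P=w(c,d['at'])
            if P[0]>.5 and P[1]<-.1: print(n,t,round(d['confidence'],2),P)
u,v=pix(c,[.57,-.21,.17]).astype(int); save('c5.png',cv2.resize(c['img'][v-50:v+50,u-60:u+60],None,fx=6,fy=6,interpolation=cv2.INTER_CUBIC))
print(np.mean(f,axis=0),np.std(f,axis=0),o['eef_pos'],o['time_s'],o['torque'])
E
```

```text
time_s: 9.75
eef_pos: [0.5717, -0.2106, 0.1905]
eef_rot: [-0.0, 0.532, 0.847, 0.0]
wrist_force: [-0.5, 0.4, -5.6]
opening: 0.151
time_s: 10.75
eef_pos: [0.5718, -0.2106, 0.251]
eef_rot: [0.0, 0.532, 0.847, 0.0]
wrist_force: [0.4, -0.2, -5.4]
opening: 0.153
time_s: 11.75
eef_pos: [0.5717, -0.2105, 0.2671]
eef_rot: [-0.0, 0.532, 0.847, -0.0]
wrist_force: [-0.2, 0.5, -5.5]
opening: 0.149
top carrier 0.84 [ 0.5745 -0.2127  0.0856]
top gauge_grip 0.53 [ 0.5713 -0.2128  0.2854]
top carrier 0.85 [ 0.5714 -0.2113  0.0813]
top gauge_grip 0.61 [ 0.5695 -0.2132  0.2816]
side carrier 0.88 [ 0.573  -0.2085  0.0808]
side carrier 0.43 [ 0.5704 -0.2123  0.2864]
side gauge_grip 0.56 [ 0.5733 -0.2159  0.2829]
side lens 0.7 [ 0.5568 -0.1516  0.0836]
side mirror 0.64 [ 0.6063 -0.2665  0.0903]
side carrier 0.92 [ 0.5744 -0.2101  0.0835]
side gauge_grip 0.46 [ 0.5714 -0.2114  0.2835]
side lens 0.68 [ 0.5534 -0.154   0.0851]
side mirror 0.68 [ 0.6086 -0.2623  0.0908]
side mirror 0.54 [ 0.5519 -0.1558  0.0854]
[-0.0921 -0.17   -5.6171] [0.6633 0.3591 0.532 ] [ 0.5717 -0.2106  0.2673] 12.95 [ 0.0448  0.0125 -0.0005]
```

View pics/c5.png

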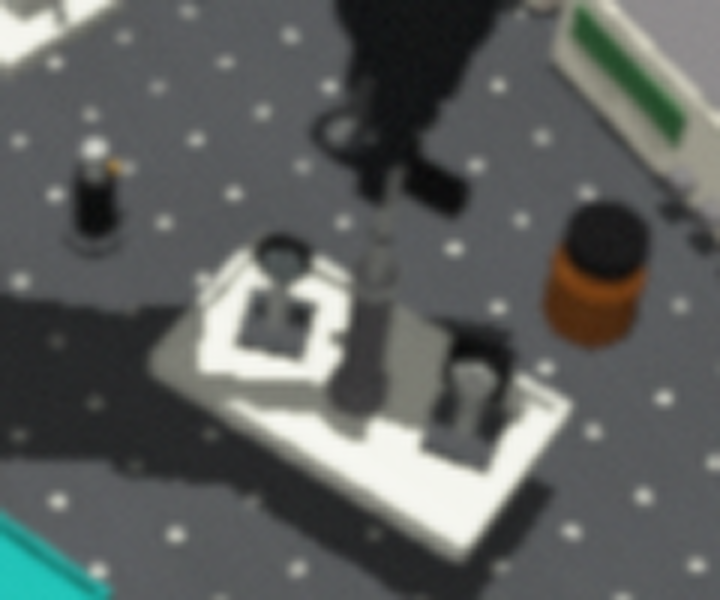

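The carrier hangs clear of the bench with both optics upright. Its underside is about 83 mm up and the gauge reads about 50 mm. One more second to settle, then I hand in.

```bash
python3 -m pendant '[[[0,0,0,0,0],[0,0,0,0,0],[0,0,0,0,0],[0,0,0,0,0],[0,0,0,0,0],[0,0,0,0,0],[0,0,0,0,0],[0,0,0,0,0]]]'; python3 -c "
from h import *
c=cam('side')
for t in('carrier','gauge_grip'): print(t,[w(c,d['at']).round(3) for d in spotter.tip_of('side',t)])
print(order.hand_in())"
```

```text
time_s: 13.95
eef_pos: [0.5717, -0.2106, 0.2673]
eef_rot: [0.0, 0.532, 0.847, -0.0]
wrist_force: [0.3, -0.3, -5.0]
opening: 0.156
carrier [array([0.346, 0.167, 0.   ]), array([ 0.302, -0.218,  0.002])]
gauge_grip [array([ 0.57 , -0.215,  0.285]), array([ 0.297, -0.213,  0.148]), array([0.348, 0.17 , 0.15 ])]
the job is handed in; nothing more can be done
None
```

I gripped the plain aluminium carrier (not the pink or turquoise look-alike) by its T-handle and pulled the handle up 20 mm. I held it there for over 2 s with the tray still on the bench, then lifted the carrier and handed the job in at about 14 s of the 42 s. The hand-in gave no verdict.

- **During the pull:** the handle bar read z ≈ 0.169 to 0.170 m, against 0.150 m at rest, and the tray stayed at about 0. The pull was about 2.4 to 2.8 N, where 2.25 N was expected; the force sensor has up to about 1 N of noise and bias. The ring itself was too small to make out, so the 20 mm rests on the arm's travel and the network readings.
- **After lifting:** the underside was 81 to 86 mm above the bench and the bar at about 0.283 m, so the gauge was about 50 mm out. The load was steady at about 5.6 N, close to the 5.0 N expected at that reading. The tray looked level in the picture, though I did not measure its tilt. Both optics were upright, and nothing was near the tray.
- **Failed or odd checks:** in the very last picture before hand-in the network missed the carrier, but it still saw the bar at 0.285 m, and the arm's pose and grip had not changed. When the fingers closed, they briefly pushed the handle by about 5 N sideways and 4 N downwards, which I eased off before pulling.
- **Bystanders:** I did not re-measure their positions after the job. The arm came near none of them, and none had visibly moved in the pictures.

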